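# Load and close the tumbler press

## Task

Take the bare-metal tumbler that lies on the plywood stand, lay it gently in the two V saddles of the open black press, midway between the side plates (either way round), and let go of it. Then close the press's lid fully, swing the clamp lever over until it lies fully down on the lid, and only after that push the start button on the control box all the way in. Leave the other things on the table where they are.

Things in the scene. Friction and masses are not known exactly. Their poses are not given: they have to be found in the camera images.
- tumbler: bare-metal straight tumbler, a closed-walled cylinder 60 mm across and 150 mm long, 0.24 kg give or take. At the start it lies level in the two V saddles of the stand. Origin at its very centre; its y axis runs along its length (mouth at +y); x and z may be rolled anyhow
- stand: plywood stand, 90 (x) x 130 (y) mm, fixed: a flat base 8 mm thick with two V saddles 20 mm wide at y = +-50 mm, tops 43 mm high; between them (|y| below 40 mm) there is free room for fingers down to the base. Origin under its centre; the tumbler lies along its y with its centre 48 mm up
- press: black tumbler press, fixed: base plate 210 x 200 x 10 mm, origin under its centre, z up, x from the clamp lever (front) to the lid's hinge (back). Two aluminium V saddles 20 mm wide at y = +-55 mm, tops 45 mm high; between them (|y| below 45 mm) free room for fingers down to the base plate. Side plates at y = +-101 mm, 46 mm high
- bed (a point): point 50 mm above the press's origin, midway between its two V saddles, where the centre of the tumbler comes to lie; the tumbler then lies along y. Axes as the press's
- lid (a joint): angle of the press's lid, rad: 0 shut (level), about 1.45 to 1.6 at the start (upright), limit 1.7. It stays wherever it is left; moving it takes about 5 N at its free edge
- lid_hinge (a point): middle of the lid's hinge line (along y), at x = +90 mm, z = 90 mm in the press's frame, same axes. The lid is a black plate 12 mm thick (6 mm either side of the hinge line), 164 mm wide, reaching 160 mm from the hinge line: towards -x when shut (top face then 96 mm above the table), upwards when open
- lid_edge (a point): middle of the lid's free edge on its outer (top) face, 160 mm from the hinge line, 6 mm proud of it; turns with the lid. Two black bar handles 12 mm thick run along the lid's length on the outer face at y = +-66 mm, from 45 to 125 mm from the hinge, tops 40 mm above the hinge plane; between them the face is clear
- lever (a joint): angle of the clamp lever, rad: 0 fully down (level, lying over the lid towards +x), 1.57 straight up, about 1.6 to 2.0 at the start (upright or leaning away from the lid), limit 2.1. It stays wherever it is left; moving it takes about 4 N at the grip
- lever_pivot (a point): clamp lever's pivot (axis along y) between two steel posts at the front of the press, at x = -95 mm, z = 106 mm in the press's frame, same axes. The posts stand 100 mm high
- lever_grip (a point): centre of the lever's black cross bar, 18 mm thick, 80 mm long along y, at the end of the lever: 125 mm from the pivot, 4 mm to the upper side; turns with the lever. The steel lever arm is 14 mm wide and 10 mm thick
- controller: black control box 120 x 130 x 75 mm tall, fixed, with a small blue screen on its front; the start button is in the middle of its top. Origin under its centre
- start (a joint): travel of the start button, m: 0 out, 0.008 fully in; a spring brings it back; fully in takes about 5 N
- start_top (a point): centre of the top of the start button (round, black, 40 mm across, in a grey collar); it is pressed straight down
- upright_tumbler: bystander: a second bare-metal tumbler, same size (60 mm across, 150 mm tall) but standing upright on the table; origin at the centre of its underside; leave it
- mug: bystander: white ceramic mug, 82 mm across, 95 mm tall, upright; origin under its centre; handle at its +y
- tape_roll: bystander: roll of amber tape lying flat, 90 mm across, 22 mm tall; origin under its centre
- screwdriver: bystander: screwdriver with red handle lying on the table, about 200 mm long along its x
- spanner: bystander: steel spanner lying on the table, about 170 mm long along its x
- spray_bottle: bystander: white plastic bottle, 60 mm across, 160 mm tall, upright; origin under its centre
- carton: bystander: cardboard carton 80 x 80 x 110 mm tall; origin under its centre
Things that resemble listed ones, but are neither listed nor needed, are in the scene too. What is shaped like the controller but orange is not meant.

How it is judged:
By the outcome, as a careful person would: the job done as asked, in the order asked, and still so for the second after the job is handed in, with the robot touching nothing.
It also fails if it takes over 72 s, if anything falls off the work surface, if the arm or the gripper's body presses on something with over 40 N, if the wrist force passes 120 N, or if a joint passes its speed limit or range.

## Robot

A 6-joint arm with a two-finger parallel gripper is mounted at the origin on the work surface. World frame = base frame: x ahead of the robot, y to its left, z up, the work surface at z = 0. Lengths are in m, angles in rad, forces in N, time in s.
With the tool pointing down it reaches from about 0.35 to 0.975 m from the base axis. Payload 4.9 kg.
Tool frame: the origin (TCP) lies midway between the tips of the shut fingers; the grasp point (between the pads) lies 19 mm behind it; z points along the fingers, y is the line along which they close (so a half turn about z gives the same grasp; the last joint's range is limited). The gripper opens to 85 mm and grips with 20 to 120 N. Pads are 22 mm wide; open, the fingers measure 114 mm over their backs; the gripper's body (76 mm by 85 mm) begins 54 mm behind the grasp point. The pads swing forward as they close: fully open they stand 13 mm farther back than shut.
Start: joints at [-1.403, 0.053, 1.613, -0, 1.476, -0.119], TCP at [0.177, -0.599, 0.231] pointing down, gripper open.
Joint ranges: [-3.01, 3.01], [-1.01, 2.22], [0.06, 2.58], [-1.02, 4.17], [0.09, 2.62], [-3.14, 3.14]. Speed limits (rad/s): [2.57, 2.57, 3.14, 3.14, 3.14, 3.14].

## Interface

Orientations are given as a rotation vector (axis times angle).
In Python, from station import readout, cams, ticket gives the robot as it stands.
- The arm moves only by the tool carry_out, never from a script. Its argument "increments" is a list of rows, each a list of 3 entries, a list of its own where there are three numbers: the shift along the tool's x, y, z in mm, then the turn, a rotation vector about the tool's x, y, z in rad, then the finger opening in mm, from 0 to 85.4. In form: [[[tx, ty, tz], [wx, wy, wz], fingers], ...]. A call has 1 to 10 rows; each row is the pose to reach, as a shift and turn from the pose commanded when the call began, along the tool's axes at that moment; what a row does not reach only later rows make up. A row lasts 1/10 s, in which the tool goes at most 50 mm and 8.59 degrees, less where a joint would pass 70% of its speed; a pose out of reach is approached as far as the arm can. A call with a gripper value outside its range is refused whole. The fingers move at their own pace and stop on an object; "force" is the grip in N (left out, the last holds). Time passes only in rows, so rows that repeat a pose let the fingers close. It gives the time, the measured TCP pose, the force, the opening and the grip force at its end, in the units of the state.
- readout.observe(): the state, without advancing time (a new reading comes with each control period).
- cams.grab_frame(name): name is "scene" or "top" or "wrist"; returns a dict with "pixels" (400x640x3 uint8, blue, green, red), "fx", "fy", "cx", "cy" (pixels), "distortion" ([k1, k2, p1, p2, k3] as OpenCV has them; the pictures are not rectified), "origin" and "attitude" of the camera in the world. Camera axes: x right, y down, z forward; pixel columns grow to the right and rows downward; lengths in m; the calibration is good to about 2 mm. A picture is of the moment at which its call begins. There is no depth.
- ticket.finish_job(): hands the job in; it is judged then, once.
Trained networks look in a picture, given as the dict that the camera call returned (one of the last four; its "shot" number tells which), for a name from the list of things; names that differ only in an ending like _2 or _b are one class to them, and where a whole thing is asked for, a point or a joint stands for the part that bears it (a point fixed in the world has none). Each returns a list of dicts, best first, with "confidence" (0 to 1); they miss things now and then, are a little off and sometimes report something else, mostly with a low value. They report only what shows in the picture. A call takes as long as a camera call. They do not tell look-alikes from the thing itself.
- cams.search_frame(picture, query): "bbox" ([left, top, right, bottom] as shares, 0 to 1, of the picture: columns of its width, rows of its height, round what is visible of it).
The state is a dict: "clock": time; "joints": joint angles; "qvel": joint speeds; "joint_torque": joint torques, N m; "eef_pos": TCP position; "ee_rot": TCP orientation; "ft_force": force on the tool from outside, world axes, zero at the start; "wrist_torque": the same for the moment, N m; "finger_gap": finger opening in m; "finger_force": force on a finger pad.
Only numpy, scipy, OpenCV 4.12 (cv2) and the standard library are available. Lean on these libraries where they do the work, as an engineer would, in place of code of your own. Each camera call takes 0.05 s, during which the arm holds its last target. There are 200 camera calls.

## Working session

There is one attempt and no reset: what is moved stays moved. The work goes in short steps, Python scripts to look and compute and a tool call to move; the robot and the scene stay as the last step left them, time stands still between calls to the robot, and variables do not carry over. Pictures are saved under pics/ and viewed, at most 10 in all, crops included, and the job is handed in when it is done.

Besides the shell and the picture viewer there is one more tool, called after "Emit:" by a JSON object that holds its "op" and its "data", one argument or row to a line. carry_out: Moves the arm, as the interface text tells. Its arguments: {"type":"object","properties":{"increments":{"type":"array","items":{"type":"array"}},"force":{"type":"number"}},"required":["increments"]}

```bash
mkdir -p pics; ls; cat > h.py <<'E'
import numpy as np, cv2
from scipy.spatial.transform import Rotation as R
from station import readout, cams, ticket
def KD(p):
    return np.array([[p['fx'],0,p['cx']],[0,p['fy'],p['cy']],[0,0,1.]]), np.array(p['distortion'],float)
def att(p):
    a=np.array(p['attitude'],float)
    return a if a.shape==(3,3) else R.from_rotvec(a).as_matrix()
def onplane(p,uv,z):
    K,D=KD(p); q=cv2.undistortPoints(np.array(uv,float).reshape(-1,1,2),K,D).reshape(-1,2)
    d=np.c_[q,np.ones(len(q))]@att(p).T; o=np.array(p['origin'])
    return o+d*((z-o[2])/d[:,2])[:,None]
def proj(p,X):
    K,D=KD(p); A=att(p).T
    return cv2.projectPoints(np.array(X,float).reshape(-1,1,3),cv2.Rodrigues(A)[0],-A@np.array(p['origin']),K,D)[0].reshape(-1,2)
E
python3 - <<'E'
from h import *
for n in ('scene','top'):
    p=cams.grab_frame(n); cv2.imwrite(f'pics/{n}0.png',p['pixels'])
    print(n,[p[k] for k in('fx','fy','cx','cy','distortion','origin','attitude')])
    for q in ['tumbler','stand','press','lid','lever','lever_grip','controller','start','start_top']:
        try: print(q,[(np.round(np.array(b['bbox'])*[640,400,640,400]).astype(int).tolist(),round(b['confidence'],2)) for b in cams.search_frame(p,q)][:4])
        except Exception as e: print(q,e)
print(readout.observe())
E
```

```text
pics
scene [363.85857912545094, 363.85857912545094, 315.03609697084715, 201.18818602910753, array([-0.05391295,  0.        ,  0.        ,  0.        ,  0.        ]), array([1.4940317 , 0.08631571, 0.74986798]), array([-1.54119823, -1.72359406,  0.89907923])]
tumbler [([387, 196, 437, 217], 0.97), ([227, 185, 242, 198], 0.61), ([315, 154, 338, 182], 0.24)]
stand [([393, 215, 428, 228], 0.86)]
press [([292, 148, 359, 259], 0.86)]
lid [([296, 184, 360, 232], 0.59)]
lever [([312, 151, 338, 186], 0.71)]
lever_grip [([316, 153, 342, 182], 0.64), ([271, 194, 298, 208], 0.6)]
controller [([208, 181, 259, 225], 0.79), ([207, 159, 255, 189], 0.67)]
start [([167, 187, 188, 235], 0.73), ([295, 185, 360, 233], 0.56), ([224, 160, 235, 165], 0.52)]
start_top [([444, 215, 477, 260], 0.56), ([226, 161, 235, 160], 0.49)]
top [375.2612637888238, 375.2612637888238, 314.1210193465035, 195.94253241881913, array([0.02342142, 0.        , 0.        , 0.        , 0.        ]), array([0.39432453, 0.00470708, 1.30630062]), array([-2.19929316,  2.14061069, -0.13960509])]
tumbler [([187, 202, 238, 237], 0.62)]
st
[... 439 characters left out ...]
6, 223], 0.44)]
{'clock': 1.0, 'joints': array([-1.40302123e+00,  5.26845465e-02,  1.61288017e+00,  2.73571113e-06,
        1.47600353e+00, -1.19051128e-01]), 'qvel': array([ 0.0006623 , -0.00062226,  0.00069432, -0.00117751,  0.00032553,
        0.00107921]), 'joint_torque': array([-1.16421143e-03, -3.93694496e+01, -3.70474398e+01, -1.29941504e-04,
        5.84504105e-04,  3.04058197e-06]), 'eef_pos': array([ 0.17678709, -0.59946435,  0.23132502]), 'ee_rot': array([3.10931689e+00, 4.48998864e-01, 5.21051756e-06]), 'ft_force': array([ 0.21845241, -0.11627769, -0.51826427]), 'wrist_torque': array([ 0.02044439,  0.03542575, -0.01586142]), 'finger_force': 0.0, 'finger_gap': 0.08567761933273055}
```

View pics/scene0.png

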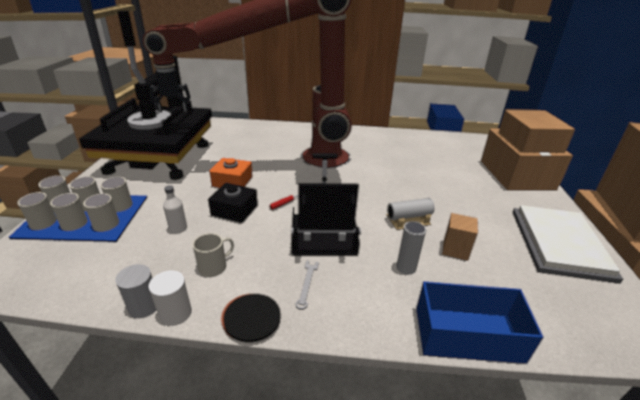

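View pics/top0.png

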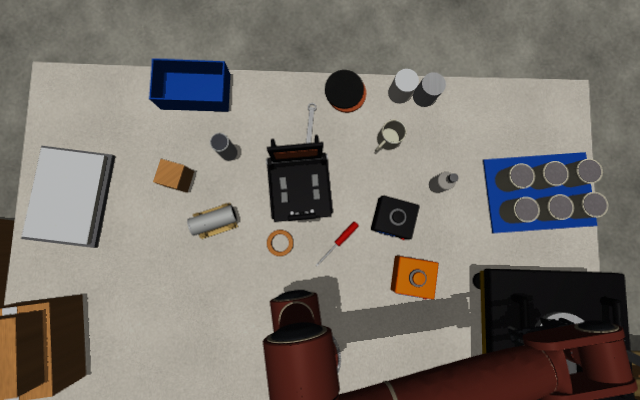

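```bash
python3 - <<'E'
from h import *
p=cams.grab_frame('top')
c=p['pixels'][120:250,180:430]
cv2.imwrite('pics/crop.png',cv2.resize(c,None,fx=3,fy=3,interpolation=cv2.INTER_CUBIC))
print('tumb',onplane(p,[(213,220)],.048)[0],'press',onplane(p,[(300,190)],.03)[0],'button',onplane(p,[(398,216)],.08)[0])
w=cams.grab_frame('wrist'); s=readout.observe()
T=R.from_rotvec(s['ee_rot']).as_matrix()
print('camoff',T.T@(np.array(w['origin'])-s['eef_pos'])); print(T.T@att(w)); print(w['fx'],w['cx'],w['cy'],w['distortion']); print(T)
E
```

```text
tumb [0.44776881 0.3219738  0.048     ] press [0.55897943 0.03611385 0.03      ] button [ 0.47569587 -0.28870743  0.08      ]
camoff [ 0.07694636  0.00086211 -0.14415374]
[[-9.21759610e-05 -9.53272329e-01 -3.02112327e-01]
 [ 9.99999974e-01 -2.47607330e-05 -2.26975965e-04]
 [ 2.08889384e-04 -3.02112341e-01  9.53272306e-01]]
303.36922079962466 319.5883414512488 202.74486398171234 [0.01424596 0.         0.         0.         0.        ]
[[ 9.59147378e-01  2.82906889e-01  3.95352385e-06]
 [ 2.82906889e-01 -9.59147377e-01 -1.49337627e-05]
 [-4.32852308e-07  1.54421584e-05 -1.00000000e+00]]
```

View pics/crop.png

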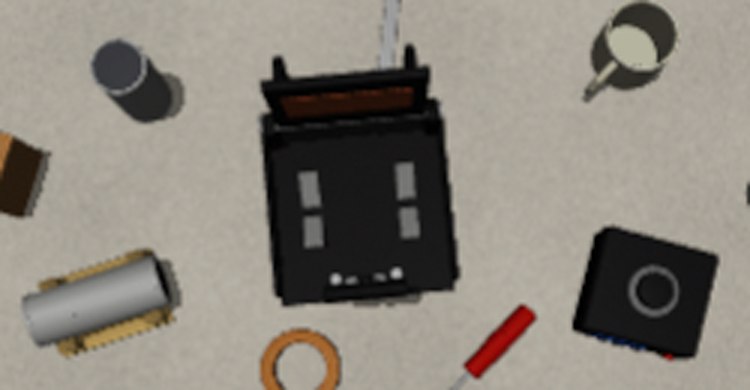

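Emit:
{"op": "carry_out", "data": {
  "increments": [
    [[36, -27, -12], [0, 0, -0.13], 85],
    [[73, -54, -24], [0, 0, -0.26], 85],
    [[110, -82, -36], [0, 0, -0.39], 85],
    [[146, -109, -48], [0, 0, -0.52], 85],
    [[183, -136, -60], [0, 0, -0.65], 85],
    [[219, -163, -71], [0, 0, -0.78], 85],
    [[256, -190, -83], [0, 0, -0.91], 85],
    [[292, -218, -95], [0, 0, -1.04], 85],
    [[329, -245, -107], [0, 0, -1.17], 85],
    [[365, -272, -119], [0, 0, -1.284], 85]
  ]
}}

```text
clock: 2.1
eef_pos: [0.4508, -0.2336, 0.3511]
ee_rot: [2.215, 2.226, 0.0]
ft_force: [-0.6, -0.0, 0.7]
finger_gap: 0.0853
finger_force: 0.0
```

```bash
cat > snap.py <<'E'
import sys,pickle
from h import *
w=cams.grab_frame('wrist'); cv2.imwrite(f'pics/{sys.argv[1]}.png',w['pixels']); pickle.dump(w,open(sys.argv[1]+'.pkl','wb'))
for q in sys.argv[2:]: print(q,[(np.round(np.array(b['bbox'])*[640,400,640,400],1).tolist(),round(b['confidence'],2)) for b in cams.search_frame(w,q)][:3])
E
python3 snap.py wbut controller start start_top
python3 - <<'E'
from h import *; import pickle
w=pickle.load(open('wbut.pkl','rb')); g=cv2.cvtColor(w['pixels'],cv2.COLOR_BGR2GRAY)
c=cv2.HoughCircles(g,cv2.HOUGH_GRADIENT,1,30,param1=100,param2=25,minRadius=8,maxRadius=35)
for x,y,r in (c[0][:6] if c is not None else []): print(x,y,r,onplane(w,[(x,y)],.08)[0])
E
```

```text
controller [([286.7, 143.9, 389.7, 245.0], 0.66), ([166.7, 182.6, 261.2, 281.9], 0.64)]
start [([186.5, 234.5, 218.4, 261.7], 0.94), ([321.4, 191.6, 350.1, 216.6], 0.57)]
start_top [([186.8, 232.8, 214.4, 261.4], 0.69)]
546.5 188.5 28.8 [ 0.76962204 -0.26634134  0.08      ]
205.5 244.5 20.0 [ 0.28054885 -0.3552586   0.08      ]
336.5 202.5 18.5 [ 0.47535394 -0.28836171  0.08      ]
```

Emit:
{"op": "carry_out", "data": {
  "increments": [
    [[48, 12, 0], [0, 0, 0], 85],
    [[96, 24, 0], [0, 0, 0], 85],
    [[144, 36, 0], [0, 0, 0], 85],
    [[192, 48, 0], [0, 0, 0], 85],
    [[240, 60, 0], [0, 0, 0], 85],
    [[288, 72, 0], [0, 0, 0], 85],
    [[334, 84, 0], [0, 0, 0], 85],
    [[334, 84, 0], [0, 0, 0], 85]
  ]
}}

```text
clock: 3.1
eef_pos: [0.5341, 0.1015, 0.3489]
ee_rot: [-2.216, -2.223, 0.001]
ft_force: [-1.2, -1.0, 0.6]
finger_gap: 0.0854
finger_force: 0.0
```

```bash
python3 snap.py wpress press lid lid_edge lever lever_grip
```

```text
press [([224.3, 126.5, 483.1, 313.5], 0.72)]
lid [([401.2, 147.0, 488.7, 304.9], 0.93)]
lid_edge [([398.5, 147.9, 489.2, 301.3], 0.94)]
lever [([223.2, 206.8, 283.4, 312.1], 0.8)]
lever_grip [([224.6, 208.4, 280.5, 314.5], 0.8)]
```

View pics/wpress.png

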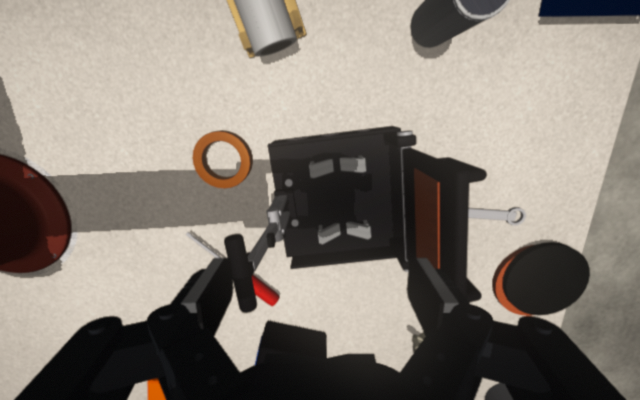

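View pics/wbut.png

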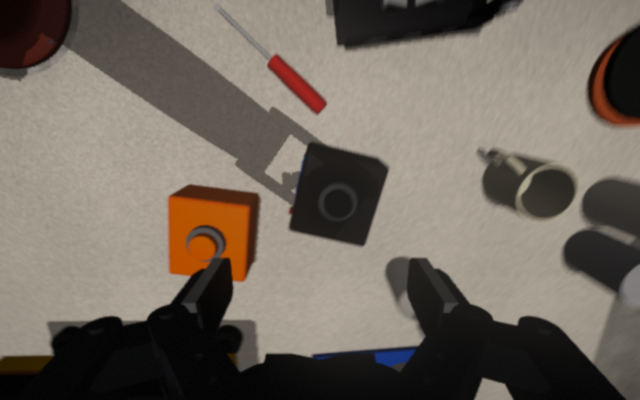

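```bash
cat > blobs.py <<'E'
from h import *; import pickle
def blobs(p,box,lo=70):
    x0,y0,x1,y1=box; g=cv2.cvtColor(p['pixels'],cv2.COLOR_BGR2GRAY)[y0:y1,x0:x1]
    n,l,s,c=cv2.connectedComponentsWithStats((g>lo).astype('uint8'))
    return [(c[i]+[x0,y0],s[i][4]) for i in range(1,n) if s[i][4]>12]
if __name__=='__main__':
    p=cams.grab_frame('top'); w=pickle.load(open('wpress.pkl','rb'))
    for nm,q,box in(('top',p,(275,165,325,206)),('wr',w,(306,148,376,250))):
        for c,a in blobs(q,box): print(nm,c.round(1),a,*[onplane(q,[c],z)[0][:2].round(4) for z in(.02,.03,.04)])
E
python3 blobs.py
python3 - <<'E'
from h import *; import pickle
w=pickle.load(open('wpress.pkl','rb'))
cv2.imwrite('pics/c2.png',cv2.resize(w['pixels'][110:330,210:510],None,fx=2.6,fy=2.6,interpolation=cv2.INTER_CUBIC))
E
```

```text
top [289.6 168.1] 14 [0.636  0.0749] [0.6342 0.0743] [0.6323 0.0738]
top [314.8 179.2] 65 [ 0.5994 -0.0138] [ 0.5978 -0.0137] [ 0.5962 -0.0135]
top [318.1 195.9] 15 [ 0.5414 -0.0266] [ 0.5403 -0.0263] [ 0.5391 -0.0261]
wr [353.5 164.3] 349 [0.5866 0.0919] [0.5855 0.0937] [0.5843 0.0956]
wr [320.6 168.1] 299 [0.535  0.0858] [0.535  0.0877] [0.5349 0.0897]
wr [359.  230.8] 306 [ 0.6001 -0.0208] [ 0.5987 -0.0166] [ 0.5973 -0.0124]
wr [328.5 234.5] 273 [ 0.5488 -0.0278] [ 0.5485 -0.0235] [ 0.5482 -0.0191]
```

Emit:
{"op": "carry_out", "data": {
  "increments": [
    [[48, -17, 0], [0, 0, -0.05], 85],
    [[96, -34, 0], [0, 0, -0.1], 85],
    [[144, -51, 0], [0, 0, -0.15], 85],
    [[192, -68, 0], [0, 0, -0.2], 85],
    [[240, -86, 0], [0, 0, -0.28], 85],
    [[276, -90, 0], [0, 0, -0.28], 85],
    [[276, -90, 0], [0, 0, -0.28], 85]
  ]
}}

```text
clock: 4.15
eef_pos: [0.4428, 0.3775, 0.35]
ee_rot: [-1.884, -2.512, -0.001]
ft_force: [0.4, -0.0, 0.9]
finger_gap: 0.0848
finger_force: 0.0
```

```bash
python3 snap.py wtum tumbler stand; python3 -c "
from h import *
s=readout.observe();print(s['joints'],s['eef_pos'],s['ee_rot'])"
```

```text
tumbler [([291.8, 145.2, 337.5, 250.6], 0.6)]
stand [([285.3, 147.8, 343.3, 232.9], 0.55), ([223.9, 269.5, 268.3, 320.7], 0.54)]
[ 5.71429774e-01 -9.51188608e-02  1.56322891e+00 -5.67516790e-04
  1.67369378e+00  2.92531939e-01] [0.44439539 0.37376795 0.35029502] [ 1.89090095e+00  2.50823230e+00 -6.18029372e-04]
```

View pics/wtum.png

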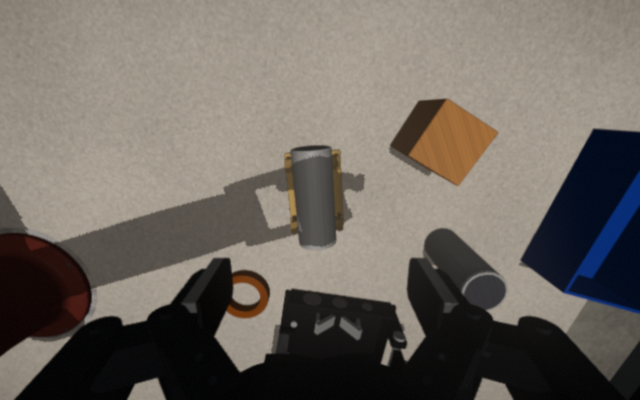

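View pics/c2.png

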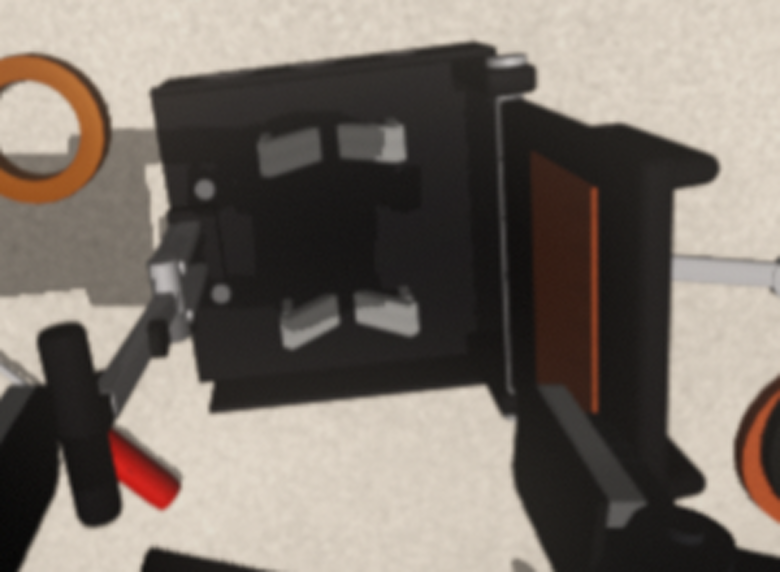

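```bash
cat > fit.py <<'E'
from h import *; import pickle
from scipy.optimize import minimize
p=cams.grab_frame('top'); w=cams.grab_frame('wrist')
pickle.dump(w,open('wtum2.pkl','wb'))
def gc(q,box):
    im=q['pixels']; m=np.zeros(im.shape[:2],np.uint8); x0,y0,x1,y1=box
    hsv=cv2.cvtColor(im,cv2.COLOR_BGR2HSV)
    m[y0-8:y1+8,x0-8:x1+8]=cv2.GC_PR_BGD
    m[y0:y1,x0:x1]=cv2.GC_PR_FGD
    m[(hsv[...,1]>95)]=0
    mm,_,_=cv2.grabCut(im,m,None,np.zeros((1,65)),np.zeros((1,65)),5,cv2.GC_INIT_WITH_MASK)
    return ((m==1)|(m==3)).astype(np.uint8)
def hull(q,t):
    x,y,a=t; c=np.array([-np.sin(a),np.cos(a),0]); e=np.array([np.cos(a),np.sin(a),0]); z=np.array([0,0,1.])
    th=np.linspace(0,2*np.pi,40)
    P=[np.array([x,y,.048])+s*.075*c+.03*(np.cos(k)*e+np.sin(k)*z) for s in(-1,1) for k in th]
    return cv2.convexHull(proj(q,P).astype(np.float32))
def rast(h,sh):
    m=np.zeros(sh,np.uint8); cv2.fillConvexPoly(m,np.round(h*16).astype(np.int32),1,cv2.LINE_AA,4); return m
def bb(q):
    b=cams.search_frame(q,'tumbler')[0]; print(b); return (np.array(b['bbox'])*[640,400,640,400])
bw,bt=bb(w),bb(p)
i=lambda b:[int(v) for v in (b[0]-2,b[1]-2,b[2]+3,b[3]+3)]
mw,mt=gc(w,i(bw)),gc(p,i(bt))
def cost(t,ms):
    c=0
    for q,m in ms:
        r=rast(hull(q,t),m.shape); c+=1-(r&m).sum()/max(1,(r|m).sum())
    return c
for ms in([(w,mw)],[(p,mt)],[(w,mw),(p,mt)]):
    s=minimize(cost,[.448,.322,.28],args=(ms,),method='Nelder-Mead',options=dict(initial_simplex=[[.448,.322,.28],[.458,.322,.28],[.448,.332,.28],[.448,.322,.38]]))
    print(s.x.round(4),s.fun)
# overlay
o=w['pixels'].copy(); cv2.polylines(o,[np.round(hull(w,s.x)).astype(np.int32)],True,(0,0,255),1)
o2=pickle.load(open('wpress.pkl','rb')); o3=o2['pixels'].copy()
a=.12; Rz=np.array([[np.cos(a),-np.sin(a),0],[np.sin(a),np.cos(a),0],[0,0,1]])
def box(x0,x1,y0,y1,z,col):
    P=np.array([[x0,y0,z],[x1,y0,z],[x1,y1,z],[x0,y1,z]])/1000@Rz.T+[.5666,.037,0]
    cv2.polylines(o3,[np.round(proj(o2,P)).astype(np.int32)],True,col,1)
for y in(-55,55): box(-37,37,y-10,y+10,45,(0,255,0))
box(-105,105,-100,100,10,(0,0,255)); box(84,96,-82,82,90,(255,255,0))
f=lambda im,k:cv2.resize(im,(390,390),interpolation=cv2.INTER_CUBIC)
cv2.imwrite('pics/ov.png',np.hstack([f(o[120:270,240:390],1),f(o3[110:300,240:430],1)]))
st=readout.observe(); T=R.from_rotvec(st['ee_rot']).as_matrix(); print(st['eef_pos'],T[:,0],T[:,1])
E
python3 fit.py
```

```text
{'bbox': [0.4528, 0.3598, 0.5275, 0.62], 'confidence': 0.96}
{'bbox': [0.2908, 0.509, 0.3725, 0.5902], 'confidence': 0.92}
[0.4492 0.3229 0.3485] 0.03224254090471612
[0.5105 0.207  1.0245] 0.9976689976689976
[0.4492 0.3229 0.3485] 1.029619103563506
[0.44462168 0.37341961 0.35055991] [-2.74147778e-01  9.61687577e-01  9.09263675e-06] [9.61687496e-01 2.74147751e-01 4.13842581e-04]
```

View pics/ov.png

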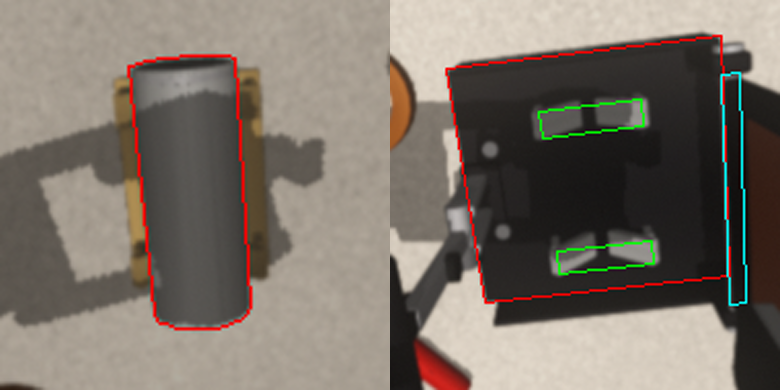

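Emit:
{"op": "carry_out", "data": {
  "increments": [
    [[-25, -5, -5], [0, 0, -0.03], 85],
    [[-50, -9, 0], [0, 0, -0.071], 85],
    [[-50, -9, 40], [0, 0, -0.071], 85],
    [[-50, -9, 80], [0, 0, -0.071], 85],
    [[-50, -9, 120], [0, 0, -0.071], 85],
    [[-50, -9, 160], [0, 0, -0.071], 85],
    [[-50, -9, 190], [0, 0, -0.071], 85],
    [[-50, -9, 200], [0, 0, -0.071], 85],
    [[-50, -9, 200], [0, 0, -0.071], 85]
  ]
}}

```text
clock: 5.4
eef_pos: [0.4485, 0.3231, 0.1489]
ee_rot: [-1.8, -2.573, 0.004]
ft_force: [1.0, -0.6, 0.3]
finger_gap: 0.0851
finger_force: 0.0
```

```bash
cat > rel.py <<'E'
# usage: rel.py x y z yaw(of tool y axis)  -> increments in mm/rad along tool axes
import sys
from h import *
s=readout.observe(); T=R.from_rotvec(s['ee_rot']).as_matrix()
t=np.array([float(v) for v in sys.argv[1:4]]); a=float(sys.argv[4])
G=np.c_[[-np.sin(a),np.cos(a),0],[np.cos(a),np.sin(a),0],[0,0,-1]]
print('clock',s['clock'],'pos',s['eef_pos'].round(4),'shift',(T.T@(t-s['eef_pos'])*1000).round(1),'turn',R.from_matrix(T.T@G).as_rotvec().round(4),'F',s['ft_force'].round(1),'j',s['joints'].round(2))
E
python3 rel.py .4492 .3229 .023 .3485
```

```text
clock 5.4 pos [0.4485 0.3231 0.1489] shift [ -0.4   0.9 125.9] turn [-0.003   0.0004  0.0014] F [ 1.  -0.6  0.3] j [ 0.49 -0.05  1.86 -0.    1.34  0.14]
```

Emit:
{"op": "carry_out", "data": {
  "increments": [
    [[0, 1, 40], [0, 0, 0], 85],
    [[0, 1, 80], [0, 0, 0], 85],
    [[0, 1, 105], [0, 0, 0], 85],
    [[0, 1, 120], [0, 0, 0], 85],
    [[0, 1, 125], [0, 0, 0], 85],
    [[0, 1, 125], [0, 0, 0], 85],
    [[0, 1, 125], [0, 0, 0], 70],
    [[0, 1, 125], [0, 0, 0], 62],
    [[0, 1, 125], [0, 0, 0], 50],
    [[0, 1, 125], [0, 0, 0], 50]
  ],
  "force": 40
}}

```text
clock: 6.4
eef_pos: [0.4493, 0.3245, 0.0274]
ee_rot: [-1.798, -2.574, 0.003]
ft_force: [-7.4, -3.9, 9.2]
finger_gap: 0.0587
finger_force: 42.6
```

Emit:
{"op": "carry_out", "data": {
  "increments": [
    [[0, 0, 0], [0, 0, 0], 50],
    [[0, 0, 0], [0, 0, 0], 50],
    [[0, 0, 0], [0, 0, 0], 50]
  ]
}}

```text
clock: 6.7
eef_pos: [0.4493, 0.3245, 0.0274]
ee_rot: [-1.798, -2.574, 0.003]
ft_force: [-8.1, -3.9, 10.5]
finger_gap: 0.0588
finger_force: 42.6
```

Emit:
{"op": "carry_out", "data": {
  "increments": [
    [[0, 0, -8], [0, 0, 0], 50],
    [[0, 0, -20], [0, 0, 0], 50],
    [[0, 0, -45], [0, 0, 0], 50],
    [[0, 0, -75], [0, 0, 0], 50],
    [[0, 0, -105], [0, 0, 0], 50],
    [[0, 0, -135], [0, 0, 0], 50],
    [[0, 0, -165], [0, 0, 0], 50],
    [[0, 0, -190], [0, 0, 0], 50],
    [[0, 0, -200], [0, 0, 0], 50],
    [[0, 0, -200], [0, 0, 0], 50]
  ]
}}

```text
clock: 7.7
eef_pos: [0.451, 0.325, 0.2278]
ee_rot: [1.798, 2.573, 0.006]
ft_force: [0.4, -0.9, -3.3]
finger_gap: 0.059
finger_force: 44.1
```

```bash
python3 rel.py .5664 .0386 .23 .12
```

```text
clock 7.7 pos [0.451  0.325  0.2278] shift [-308.6    9.9   -2.4] turn [ 0.0044 -0.0011  0.231 ] F [ 0.4 -0.9 -3.3] j [ 0.49 -0.11  1.78 -0.    1.47  0.14]
```

Emit:
{"op": "carry_out", "data": {
  "increments": [
    [[-20, 1, -2], [0, 0, 0.015], 50],
    [[-58, 2, -2], [0, 0, 0.045], 50],
    [[-98, 3, -2], [0, 0, 0.075], 50],
    [[-138, 4, -2], [0, 0, 0.105], 50],
    [[-178, 6, -2], [0, 0, 0.135], 50],
    [[-218, 7, -2], [0, 0, 0.165], 50],
    [[-258, 8, -2], [0, 0, 0.195], 50],
    [[-290, 9, -2], [0, 0, 0.22], 50],
    [[-305, 10, -2], [0, 0, 0.231], 50],
    [[-309, 10, -2], [0, 0, 0.231], 50]
  ]
}}

```text
clock: 8.7
eef_pos: [0.5653, 0.0366, 0.2254]
ee_rot: [-2.085, -2.347, 0.003]
ft_force: [0.2, -0.9, -3.1]
finger_gap: 0.0589
finger_force: 44.0
```

Emit:
{"op": "carry_out", "data": {
  "increments": [
    [[0, 0, 0], [0, 0, 0], 50],
    [[0, 0, 0], [0, 0, 0], 50],
    [[0, 0, 0], [0, 0, 0], 50]
  ]
}}

```text
clock: 9.0
eef_pos: [0.5653, 0.0391, 0.2271]
ee_rot: [-2.082, -2.352, -0.0]
ft_force: [-0.3, -1.1, -3.8]
finger_gap: 0.059
finger_force: 44.0
```

```bash
python3 rel.py .5664 .0386 .0294 .12; python3 snap.py wheld tumbler lid lever
```

```text
clock 9.0 pos [0.5653 0.0391 0.2271] shift [ -0.7   1.1 197.7] turn [-0.0002 -0.0004  0.0019] F [-0.3 -1.1 -3.8] j [-0.06 -0.08  1.75  0.    1.47 -0.18]
tumbler [([243.7, 111.3, 401.3, 360.8], 0.94)]
lid [([402.0, 99.4, 586.4, 400.0], 0.87)]
lever [([70.2, 172.4, 227.8, 338.8], 0.72), ([433.1, 366.5, 458.7, 397.7], 0.36)]
```

View pics/wheld.png

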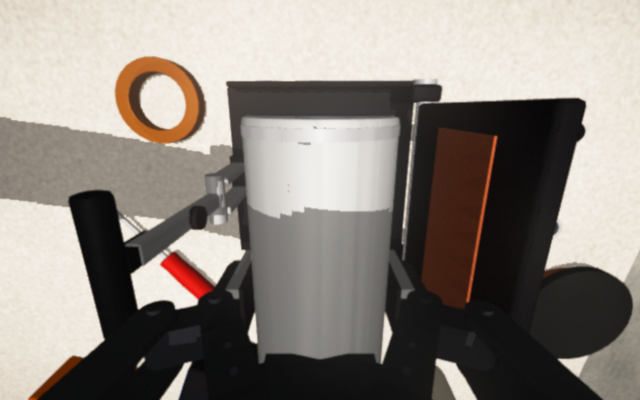

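Emit:
{"op": "carry_out", "data": {
  "increments": [
    [[0, 1, 25], [0, 0, 0], 50],
    [[-1, 1, 65], [0, 0, 0], 50],
    [[-1, 1, 105], [0, 0, 0], 50],
    [[-1, 1, 140], [0, 0, 0], 50],
    [[-1, 1, 165], [0, 0, 0], 50],
    [[-1, 1, 180], [0, 0, 0], 50],
    [[-1, 1, 187], [0, 0, 0], 50],
    [[-1, 1, 190], [0, 0, 0], 50],
    [[-1, 1, 190], [0, 0, 0], 50]
  ]
}}

```text
clock: 10.1
eef_pos: [0.5678, 0.0369, 0.0384]
ee_rot: [2.083, 2.35, 0.002]
ft_force: [0.6, -0.3, -3.5]
finger_gap: 0.0588
finger_force: 44.0
```

Emit:
{"op": "carry_out", "data": {
  "increments": [
    [[0, 0, 2], [0, 0, 0], 50],
    [[0, 0, 4], [0, 0, 0], 50],
    [[0, 0, 5], [0, 0, 0], 50],
    [[0, 0, 6], [0, 0, 0], 50],
    [[0, 0, 6], [0, 0, 0], 50],
    [[0, 0, 6], [0, 0, 0], 50]
  ]
}}

```text
clock: 10.7
eef_pos: [0.5668, 0.0369, 0.0313]
ee_rot: [-2.084, -2.351, -0.0]
ft_force: [-0.3, -0.2, -3.4]
finger_gap: 0.059
finger_force: 44.0
```

```bash
python3 rel.py .5664 .0386 .0294 .12
```

```text
clock 10.7 pos [0.5668 0.0369 0.0313] shift [ 1.7 -0.2  1.9] turn [ 0. -0. -0.] F [-0.3 -0.2 -3.4] j [-0.07  0.13  1.89  0.    1.12 -0.19]
```

Shift +2 along the tumbler and lower until contact.

Emit:
{"op": "carry_out", "data": {
  "increments": [
    [[2, 0, 0], [0, 0, 0], 50],
    [[2, 0, 1], [0, 0, 0], 50],
    [[2, 0, 2], [0, 0, 0], 50],
    [[2, 0, 2], [0, 0, 0], 50],
    [[2, 0, 2], [0, 0, 0], 50]
  ]
}}

```text
clock: 11.2
eef_pos: [0.5667, 0.0389, 0.0297]
ee_rot: [2.084, 2.351, 0.0]
ft_force: [-2.1, 0.3, 0.3]
finger_gap: 0.0591
finger_force: 44.4
```

Emit:
{"op": "carry_out", "data": {
  "increments": [
    [[0, 0, 1], [0, 0, 0], 50],
    [[0, 0, 1], [0, 0, 0], 50],
    [[0, 0, 1], [0, 0, 0], 56],
    [[0, 0, 1], [0, 0, 0], 60],
    [[0, 0, 1], [0, 0, 0], 64],
    [[0, 0, 1], [0, 0, 0], 70],
    [[0, 0, 0], [0, 0, 0], 78],
    [[0, 0, 0], [0, 0, 0], 85],
    [[0, 0, 0], [0, 0, 0], 85]
  ]
}}

```text
clock: 12.1
eef_pos: [0.5667, 0.0388, 0.0294]
ee_rot: [2.084, 2.35, 0.0]
ft_force: [0.0, -0.0, -0.2]
finger_gap: 0.0852
finger_force: 0.0
```

Emit:
{"op": "carry_out", "data": {
  "increments": [
    [[0, 0, 0], [0, 0, 0], 85],
    [[0, 0, -8], [0, 0, 0], 85],
    [[0, 0, -25], [0, 0, 0], 85],
    [[0, 0, -60], [0, 0, 0], 85],
    [[0, 0, -100], [0, 0, 0], 85],
    [[0, 0, -140], [0, 0, 0], 85],
    [[0, 0, -180], [0, 0, 0], 85],
    [[0, 0, -220], [0, 0, 0], 85],
    [[0, 0, -260], [0, 0, 0], 60],
    [[0, 0, -290], [0, 0, 0], 30]
  ]
}}

```text
clock: 13.1
eef_pos: [0.5669, 0.0389, 0.3234]
ee_rot: [2.082, 2.348, 0.004]
ft_force: [-0.0, 0.1, -0.0]
finger_gap: 0.0587
finger_force: 0.0
```

Emit:
{"op": "carry_out", "data": {
  "increments": [
    [[60, 0, -10], [0, 0, 0], 0],
    [[60, 0, -10], [0, 0, 0], 0],
    [[60, 0, -10], [0, 0, 0], 0]
  ]
}}

```text
clock: 13.4
eef_pos: [0.5592, 0.0997, 0.3303]
ee_rot: [2.08, 2.353, 0.001]
ft_force: [0.2, 0.2, -0.5]
finger_gap: 0.0118
finger_force: 0.0
```

```bash
cat > chk.py <<'E'
from h import *; import pickle
w=cams.grab_frame('wrist'); pickle.dump(w,open('wplaced.pkl','wb'))
for q in('tumbler','lid','lever'): print(q,[(np.round(np.array(b['bbox'])*[640,400,640,400],1).tolist(),round(b['confidence'],2)) for b in cams.search_frame(w,q)][:2])
a=.12; C=np.array([.5666,.037,.05]); Rz=R.from_rotvec([0,0,a]).as_matrix()
th=np.linspace(0,2*np.pi,40)
P=[C+Rz@[.03*np.cos(k),s*.075,.03*np.sin(k)] for s in(-1,1) for k in th]
uv=proj(w,P); print('expected tumbler bbox',uv.min(0),uv.max(0))
for A in(1.45,1.5,1.55,1.6):
    P=[C+[0,0,.04]+Rz@[.09-.16*np.cos(A)+s*.006*np.sin(A),y,.16*np.sin(A)+s*.006*np.cos(A)] for s in(-1,1) for y in(-.082,.082)]
    uv=proj(w,P); print(A,uv.round(0).tolist())
cv2.imwrite('pics/placed.png',w['pixels'])
E
python3 chk.py; python3 rel.py .7 .05 .35 .12
```

```text
tumbler [([299.2, 152.0, 341.8, 261.0], 0.84)]
lid [([377.1, 154.3, 470.7, 347.9], 0.81), ([444.7, 226.8, 503.2, 248.3], 0.22)]
lever [([181.4, 202.5, 253.0, 309.9], 0.64)]
expected tumbler bbox [297.91234748 152.02693749] [340.89787529 261.58984537]
1.45 [[389.0, 357.0], [404.0, 185.0], [402.0, 358.0], [420.0, 186.0]]
1.5 [[398.0, 358.0], [415.0, 186.0], [411.0, 359.0], [431.0, 186.0]]
1.55 [[407.0, 358.0], [425.0, 186.0], [420.0, 359.0], [441.0, 186.0]]
1.6 [[415.0, 359.0], [436.0, 186.0], [428.0, 359.0], [452.0, 186.0]]
clock 13.6 pos [0.5591 0.0976 0.3282] shift [-64.  134.2 -22. ] turn [-0.0019  0.0003 -0.0009] F [ 0.5 -0.2 -0.4] j [ 0.04 -0.12  1.62 -0.    1.64 -0.08]
```

View pics/placed.png

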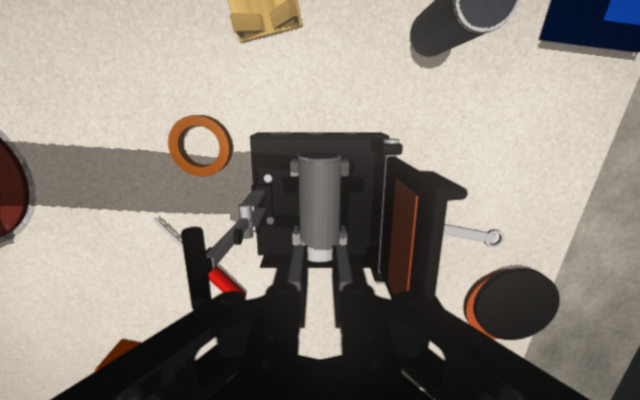

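Emit:
{"op": "carry_out", "data": {
  "increments": [
    [[-15, 38, 0], [0, 0, 0], 0],
    [[-30, 76, 0], [0, 0, 0], 0],
    [[-46, 115, 0], [0, 0, 0], 0],
    [[-61, 150, 0], [0, 0, 0], 0],
    [[-61, 155, 15], [0, 0, 0], 0],
    [[-61, 155, 50], [0, 0, 0], 0],
    [[-61, 155, 85], [0, 0, 0], 0],
    [[-61, 155, 100], [0, 0, 0], 0],
    [[-61, 155, 100], [0, 0, 0], 0],
    [[-61, 155, 100], [0, 0, 0], 0]
  ]
}}

```text
clock: 14.6
eef_pos: [0.7206, 0.0563, 0.2303]
ee_rot: [2.084, 2.35, 0.001]
ft_force: [0.4, 0.3, 0.8]
finger_gap: 0.0003
finger_force: 0.0
```

```bash
cat > pf.py <<'E'
from h import *
s=readout.observe(); T=R.from_rotvec(s['ee_rot']).as_matrix(); a=.12
d=R.from_rotvec([0,0,-a]).apply(s['eef_pos']-[.5666,.037,0])*1000
print('clock',round(s['clock'],2),'press frame u,v,z mm',d.round(1),'yaw tool y',np.arctan2(T[1,1],T[0,1]).round(4),'F',s['ft_force'].round(1),s['finger_gap'])
E
python3 pf.py
python3 - <<'E'
import numpy as np
for a,r in zip([1.55,1.45,1.35,1.25,1.15,1.05,.95,.85,.75,.65,.55,.45,.35,.25,.15,.08,.02,0],[140]*4+[135,130,125,120,118,115,112,110,110,110,110,110,110,110]):
    print(a,r,np.round([90-r*np.cos(a)+6*np.sin(a)+14.5,90+r*np.sin(a)+6*np.cos(a)]))
E
```

```text
clock 14.6 press frame u,v,z mm [155.2   0.7 230.3] yaw tool y 0.1198 F [0.4 0.3 0.8] 0.00029038449526596163
1.55 140 [108. 230.]
1.45 140 [ 94. 230.]
1.35 140 [ 80. 228.]
1.25 140 [ 66. 225.]
1.15 135 [ 55. 216.]
1.05 130 [ 45. 206.]
0.95 125 [ 37. 195.]
0.85 120 [ 30. 184.]
0.75 118 [ 22. 175.]
0.65 115 [ 17. 164.]
0.55 112 [ 12. 154.]
0.45 110 [  8. 143.]
0.35 110 [  3. 133.]
0.25 110 [ -1. 123.]
0.15 110 [ -3. 112.]
0.08 110 [ -5. 105.]
0.02 110 [-5. 98.]
0 110 [-6. 96.]
```

Emit:
{"op": "carry_out", "data": {
  "increments": [
    [[0, -25, 0], [0, 0, 0], 0],
    [[0, -43, 0], [0, 0, 0], 0],
    [[0, -52, 0], [0, 0, 0], 0],
    [[0, -61, 0], [0, 0, 0], 0],
    [[0, -68, 1], [0, 0, 0], 0],
    [[0, -75, 2], [0, 0, 0], 0],
    [[0, -82, 3], [0, 0, 0], 0],
    [[0, -89, 5], [0, 0, 0], 0],
    [[0, -95, 9], [0, 0, 0], 0],
    [[0, -100, 14], [0, 0, 0], 0]
  ]
}}

```text
clock: 15.6
eef_pos: [0.6207, 0.0444, 0.2149]
ee_rot: [-2.084, -2.35, 0.0]
ft_force: [2.3, 0.8, 4.4]
finger_gap: -0.0001
finger_force: 2.1
```

```bash
python3 pf.py
```

```text
clock 15.6 press frame u,v,z mm [ 54.6   0.9 214.9] yaw tool y 0.12 F [2.3 0.8 4.4] -5.6126456268450326e-05
```

Emit:
{"op": "carry_out", "data": {
  "increments": [
    [[0, -5, 5], [0, 0, 0], 0],
    [[0, -10, 10], [0, 0, 0], 0],
    [[0, -14, 15], [0, 0, 0], 0],
    [[0, -18, 21], [0, 0, 0], 0],
    [[0, -22, 26], [0, 0, 0], 0],
    [[0, -25, 32], [0, 0, 0], 0],
    [[0, -29, 37], [0, 0, 0], 0],
    [[0, -33, 41], [0, 0, 0], 0],
    [[0, -36, 47], [0, 0, 0], 0],
    [[0, -38, 52], [0, 0, 0], 0]
  ]
}}

```text
clock: 16.6
eef_pos: [0.5826, 0.0399, 0.1626]
ee_rot: [-2.083, -2.35, 0.002]
ft_force: [-0.6, -0.4, 6.1]
finger_gap: -0.0001
finger_force: 2.0
```

Emit:
{"op": "carry_out", "data": {
  "increments": [
    [[0, -3, 5], [0, 0, 0], 0],
    [[0, -5, 10], [0, 0, 0], 0],
    [[0, -7, 15], [0, 0, 0], 0],
    [[0, -9, 21], [0, 0, 0], 0],
    [[0, -12, 26], [0, 0, 0], 0],
    [[0, -14, 31], [0, 0, 0], 0],
    [[0, -16, 36], [0, 0, 0], 0],
    [[0, -18, 41], [0, 0, 0], 0],
    [[0, -19, 46], [0, 0, 0], 0],
    [[0, -20, 51], [0, 0, 0], 0]
  ]
}}

```text
clock: 17.6
eef_pos: [0.5633, 0.0375, 0.1116]
ee_rot: [-2.084, -2.35, 0.001]
ft_force: [-1.6, -1.0, 3.9]
finger_gap: -0.0001
finger_force: 1.8
```

```bash
python3 pf.py
```

```text
clock 17.6 press frame u,v,z mm [ -3.3   0.9 111.6] yaw tool y 0.12 F [-1.6 -1.   3.9] -0.00012761712495098777
```

Emit:
{"op": "carry_out", "data": {
  "increments": [
    [[0, 0, 5], [0, 0, 0], 0],
    [[0, 0, 9], [0, 0, 0], 0],
    [[0, 0, 12], [0, 0, 0], 0],
    [[0, 0, 14], [0, 0, 0], 0],
    [[0, 0, 15], [0, 0, 0], 0],
    [[0, 0, 15], [0, 0, 0], 0]
  ]
}}

```text
clock: 18.2
eef_pos: [0.5639, 0.0376, 0.0969]
ee_rot: [2.084, 2.35, 0.001]
ft_force: [0.9, 1.2, -0.5]
finger_gap: 0.0001
finger_force: 0.0
```

Emit:
{"op": "carry_out", "data": {
  "increments": [
    [[0, 0, 1], [0, 0, 0], 0],
    [[0, 0, 2], [0, 0, 0], 0],
    [[0, 0, 2], [0, 0, 0], 0]
  ]
}}

```text
clock: 18.5
eef_pos: [0.5641, 0.0376, 0.096]
ee_rot: [2.084, 2.35, 0.001]
ft_force: [-2.3, -0.1, 4.5]
finger_gap: 0.0005
finger_force: 2.3
```

Emit:
{"op": "carry_out", "data": {
  "increments": [
    [[0, 0, 1.5], [0, 0, 0], 0],
    [[0, 0, 1.5], [0, 0, 0], 0],
    [[0, 0, 1.5], [0, 0, 0], 0]
  ]
}}

```text
clock: 18.8
eef_pos: [0.5641, 0.0376, 0.096]
ee_rot: [2.084, 2.351, 0.0]
ft_force: [-6.5, 0.5, 11.4]
finger_gap: -0.0
finger_force: 6.0
```

Emit:
{"op": "carry_out", "data": {
  "increments": [
    [[0, 0, -40], [0, 0, 0], 0],
    [[0, 0, -85], [0, 0, 0], 0],
    [[0, 0, -130], [0, 0, 0], 0],
    [[0, 0, -175], [0, 0, 0], 0],
    [[0, 0, -220], [0, 0, 0], 0],
    [[30, 0, -245], [0, 0, 0], 0],
    [[60, 0, -245], [0, 0, 0], 0],
    [[60, 0, -245], [0, 0, 0], 0]
  ]
}}

```text
clock: 19.6
eef_pos: [0.5568, 0.0996, 0.3402]
ee_rot: [2.079, 2.353, 0.005]
ft_force: [0.6, 0.1, -0.6]
finger_gap: 0.0
finger_force: 0.0
```

```bash
python3 pf.py; python3 - <<'E'
from h import *; import pickle
Rz=R.from_rotvec([0,0,.12]).as_matrix(); C=np.array([.5666,.037,0])
w=cams.grab_frame('wrist');p=cams.grab_frame('top')
for n,q in(('placed',pickle.load(open('wplaced.pkl','rb'))),('now',w),('top',p)):
    if n!='placed':
        for k in('lever','lid'): print(n,k,[(np.round(np.array(b['bbox'])*[640,400,640,400],1).tolist(),round(b['confidence'],2)) for b in cams.search_frame(q,k)][:2])
    for A in(1.6,1.7,1.8,1.9,2.0):
        P=[C+Rz@[-.095+.125*np.cos(A)-.004*np.sin(A),v,.106+.125*np.sin(A)+.004*np.cos(A)] for v in(.04,-.04)]
        print(n,A,proj(q,P).round(0).tolist())
E
```

```text
clock 19.6 press frame u,v,z mm [ -2.2  63.3 340.2] yaw tool y 0.1234 F [ 0.6  0.1 -0.6] 3.545649523791624e-05
placed 1.6 [[200.0, 227.0], [210.0, 306.0]]
placed 1.7 [[187.0, 227.0], [197.0, 305.0]]
placed 1.8 [[174.0, 225.0], [185.0, 304.0]]
placed 1.9 [[162.0, 224.0], [175.0, 301.0]]
placed 2.0 [[152.0, 222.0], [165.0, 298.0]]
now lever [([188.4, 200.3, 258.4, 308.0], 0.64)]
now lid [([268.3, 153.8, 397.1, 274.7], 0.58), ([191.0, 198.7, 257.2, 308.4], 0.29)]
now 1.6 [[207.0, 223.0], [216.0, 300.0]]
now 1.7 [[193.0, 223.0], [203.0, 299.0]]
now 1.8 [[181.0, 222.0], [192.0, 298.0]]
now 1.9 [[170.0, 220.0], [181.0, 296.0]]
now 2.0 [[160.0, 218.0], [172.0, 293.0]]
top lever [([291.8, 212.2, 314.5, 223.6], 0.56)]
top lid [([275.5, 155.1, 326.3, 209.2], 0.61)]
top 1.6 [[288.0, 215.0], [315.0, 212.0]]
top 1.7 [[288.0, 219.0], [316.0, 217.0]]
top 1.8 [[288.0, 224.0], [316.0, 221.0]]
top 1.9 [[289.0, 228.0], [317.0, 225.0]]
top 2.0 [[289.0, 232.0], [317.0, 229.0]]
```

```bash
python3 - <<'E'
import numpy as np
for A in [1.65,1.55,1.45,1.35,1.25,1.15,1.05,.95,.85,.75,.65,.55,.45,.35,.25,.15,.08,0]:
    b=np.array([-95+125*np.cos(A)-4*np.sin(A),106+125*np.sin(A)+4*np.cos(A)])
    k=np.clip((A-.2)/1.0,0,1)  # corner offset fades late
    t=b+9*np.array([-np.sin(A),np.cos(A)])+[-14.5*k,-6*np.clip((A-.9)/.4,0,1)]
    print(A,t.round(0))
E
```

```text
1.65 [-132.  224.]
1.55 [-120.  225.]
1.45 [-107.  226.]
1.35 [-95. 225.]
1.25 [-82. 223.]
1.15 [-70. 222.]
1.05 [-56. 219.]
0.95 [-44. 214.]
0.85 [-32. 208.]
0.75 [-20. 201.]
0.65 [-10. 192.]
0.55 [ -0. 182.]
0.45 [  8. 172.]
0.35 [ 16. 161.]
0.25 [ 22. 150.]
0.15 [ 27. 138.]
0.08 [ 29. 129.]
0 [ 30. 119.]
```

Emit:
{"op": "carry_out", "data": {
  "increments": [
    [[-20, -45, 0], [0, 0, 0], 0],
    [[-40, -90, 0], [0, 0, 0], 0],
    [[-60, -135, 0], [0, 0, 0], 0],
    [[-63, -168, 0], [0, 0, 0], 0],
    [[-63, -168, 40], [0, 0, 0], 0],
    [[-63, -168, 80], [0, 0, 0], 0],
    [[-63, -168, 110], [0, 0, 0], 0],
    [[-63, -168, 118], [0, 0, 0], 0],
    [[-63, -168, 118], [0, 0, 0], 0],
    [[-63, -168, 118], [0, 0, 0], 0]
  ]
}}

```text
clock: 20.9
eef_pos: [0.3982, 0.0141, 0.2226]
ee_rot: [2.083, 2.349, 0.002]
ft_force: [-0.1, -0.2, 1.1]
finger_gap: -0.0002
finger_force: 0.0
```

```bash
python3 pf.py
```

```text
clock 20.9 press frame u,v,z mm [-169.9   -2.6  222.6] yaw tool y 0.1196 F [-0.1 -0.2  1.1] -0.00021337954438299865
```

Emit:
{"op": "carry_out", "data": {
  "increments": [
    [[2, 20, 1], [0, 0, 0], 0],
    [[2, 38, 0], [0, 0, 0], 0],
    [[2, 50, -2], [0, 0, 0], 0],
    [[2, 63, -3], [0, 0, 0], 0],
    [[2, 75, -2], [0, 0, 0], 0],
    [[2, 88, 0], [0, 0, 0], 0],
    [[2, 100, 1], [0, 0, 0], 0],
    [[2, 114, 4], [0, 0, 0], 0],
    [[2, 126, 9], [0, 0, 0], 0],
    [[2, 138, 15], [0, 0, 0], 0]
  ]
}}

```text
clock: 21.9
eef_pos: [0.5345, 0.0328, 0.2074]
ee_rot: [-2.084, -2.35, 0.002]
ft_force: [-5.6, -1.3, -2.0]
finger_gap: -0.0002
finger_force: 2.4
```

```bash
python3 pf.py
```

```text
clock 21.9 press frame u,v,z mm [-32.3  -0.3 207.4] yaw tool y 0.1201 F [-5.6 -1.3 -2. ] -0.00023028902283419043
```

Emit:
{"op": "carry_out", "data": {
  "increments": [
    [[0, 12, 7], [0, 0, 0], 0],
    [[0, 22, 16], [0, 0, 0], 0],
    [[0, 32, 26], [0, 0, 0], 0],
    [[0, 40, 36], [0, 0, 0], 0],
    [[0, 48, 47], [0, 0, 0], 0],
    [[0, 54, 58], [0, 0, 0], 0],
    [[0, 59, 70], [0, 0, 0], 0],
    [[0, 61, 79], [0, 0, 0], 0],
    [[0, 62, 85], [0, 0, 0], 0],
    [[0, 62, 87], [0, 0, 0], 0]
  ]
}}

```text
clock: 22.9
eef_pos: [0.5962, 0.0404, 0.1189]
ee_rot: [2.084, 2.35, 0.001]
ft_force: [-0.5, 0.3, 6.3]
finger_gap: -0.0002
finger_force: 3.4
```

```bash
python3 pf.py
```

```text
clock 22.9 press frame u,v,z mm [ 29.8  -0.2 118.9] yaw tool y 0.12 F [-0.5  0.3  6.3] -0.00023539663667180528
```

Emit:
{"op": "carry_out", "data": {
  "increments": [
    [[0, 0, 2], [0, 0, 0], 0],
    [[0, 0, 3], [0, 0, 0], 0],
    [[0, 0, 3], [0, 0, 0], 0]
  ]
}}

```text
clock: 23.2
eef_pos: [0.5963, 0.0404, 0.1187]
ee_rot: [2.083, 2.35, 0.002]
ft_force: [-4.2, -0.5, 12.0]
finger_gap: -0.0002
finger_force: 6.1
```

Emit:
{"op": "carry_out", "data": {
  "increments": [
    [[0, 0, -40], [0, 0, 0], 0],
    [[0, 0, -80], [0, 0, 0], 0],
    [[0, 0, -110], [0, 0, 0], 0],
    [[-40, -20, -120], [0, 0, 0], 0],
    [[-80, -40, -120], [0, 0, 0], 0],
    [[-125, -63, -120], [0, 0, 0], 0],
    [[-170, -86, -120], [0, 0, 0], 0],
    [[-215, -110, -120], [0, 0, 0], 0],
    [[-260, -133, -120], [0, 0, 0], 0],
    [[-300, -154, -120], [0, 0, 0], 0]
  ]
}}

```text
clock: 24.2
eef_pos: [0.4772, -0.2774, 0.2355]
ee_rot: [-2.084, -2.35, -0.0]
ft_force: [0.1, 0.9, -0.1]
finger_gap: 0.0
finger_force: 0.0
```

```bash
python3 rel.py .4754 -.2884 .12 .12; python3 - <<'E'
from h import *; 
Rz=R.from_rotvec([0,0,.12]).as_matrix(); C=np.array([.5666,.037,0])
for n in('top','scene'):
    p=cams.grab_frame(n)
    for k in('lever','lever_grip','lid'): print(n,k,[(np.round(np.array(b['bbox'])*[640,400,640,400],1).tolist(),round(b['confidence'],2)) for b in cams.search_frame(p,k)][:2])
    print('grip expected ends',proj(p,[C+Rz@[.03,v,.11] for v in(.04,-.04)]).round(0).tolist(),'lid', proj(p,[C+Rz@[u,v,.096] for u in(-.07,.09) for v in(.082,-.082)]).round(0).tolist())
E
```

```text
clock 24.2 pos [ 0.4772 -0.2774  0.2355] shift [-10.8  -3.1 115.5] turn [-0.     -0.0003 -0.0002] F [ 0.1  0.9 -0.1] j [-0.66 -0.12  1.78  0.    1.49 -0.78]
top lever [([284.6, 172.8, 312.2, 219.4], 0.92), ([377.7, 118.5, 404.8, 150.4], 0.49)]
top lever_grip [([288.6, 171.0, 309.7, 216.5], 0.61), ([374.3, 198.5, 414.7, 236.3], 0.61)]
top lid [([271.3, 154.2, 324.7, 210.4], 0.8)]
grip expected ends [[286.0, 176.0], [311.0, 174.0]] lid [[276.0, 209.0], [327.0, 204.0], [272.0, 160.0], [322.0, 156.0]]
scene lever [([313.9, 191.4, 336.9, 216.4], 0.73)]
scene lever_grip [([290.3, 187.9, 357.9, 257.6], 0.7), ([315.2, 194.4, 340.0, 216.1], 0.53)]
scene lid [([227.6, 183.8, 239.3, 195.2], 0.71), ([293.6, 197.7, 355.7, 236.4], 0.7)]
grip expected ends [[338.0, 213.0], [311.0, 213.0]] lid [[348.0, 199.0], [298.0, 198.0], [353.0, 229.0], [297.0, 229.0]]
```

Lid and lever match their closed positions. Now the button.

Emit:
{"op": "carry_out", "data": {
  "increments": [
    [[-11, -3, 20], [0, 0, 0], 0],
    [[-11, -3, 60], [0, 0, 0], 0],
    [[-11, -3, 95], [0, 0, 0], 0],
    [[-11, -3, 120], [0, 0, 0], 0],
    [[-11, -3, 130], [0, 0, 0], 0],
    [[-11, -3, 137], [0, 0, 0], 0],
    [[-11, -3, 141], [0, 0, 0], 0],
    [[-11, -3, 141], [0, 0, 0], 0]
  ]
}}

```text
clock: 25.4
eef_pos: [0.4778, -0.2871, 0.0961]
ee_rot: [2.083, 2.35, 0.001]
ft_force: [-1.0, 1.7, 2.5]
finger_gap: -0.0002
finger_force: 1.3
```

Emit:
{"op": "carry_out", "data": {
  "increments": [
    [[0, -2, 3], [0, 0, 0], 0],
    [[0, -2, 6], [0, 0, 0], 0],
    [[0, -2, 8], [0, 0, 0], 0],
    [[0, -2, 8], [0, 0, 0], 0]
  ]
}}

```text
clock: 25.8
eef_pos: [0.4768, -0.2885, 0.0908]
ee_rot: [2.082, 2.347, 0.001]
ft_force: [-2.3, 4.8, 15.7]
finger_gap: 0.0
finger_force: 7.9
```

Emit:
{"op": "carry_out", "data": {
  "increments": [
    [[0, 0, 1], [0, 0, 0], 0],
    [[0, 0, 1], [0, 0, 0], 0],
    [[0, 0, 1], [0, 0, 0], 0]
  ]
}}

```text
clock: 26.1
eef_pos: [0.4768, -0.2885, 0.0907]
ee_rot: [2.081, 2.348, 0.001]
ft_force: [-4.5, 6.3, 20.3]
finger_gap: 0.0
finger_force: 10.0
```

Emit:
{"op": "carry_out", "data": {
  "increments": [
    [[0, 0, -5], [0, 0, 0], 0],
    [[0, 0, -5], [0, 0, 0], 0],
    [[0, 0, -5], [0, 0, 0], 0]
  ]
}}

```text
clock: 26.4
eef_pos: [0.4762, -0.2885, 0.0922]
ee_rot: [2.081, 2.347, 0.0]
ft_force: [3.2, -0.3, 4.0]
finger_gap: 0.0001
finger_force: 2.1
```

Emit:
{"op": "carry_out", "data": {
  "increments": [
    [[0, 0, -3], [0, 0, 0], 0],
    [[0, 0, -3], [0, 0, 0], 0],
    [[0, 0, -3], [0, 0, 0], 0]
  ]
}}

```text
clock: 26.7
eef_pos: [0.475, -0.2879, 0.0939]
ee_rot: [2.084, 2.35, -0.001]
ft_force: [2.3, -1.1, 3.6]
finger_gap: 0.0001
finger_force: 1.8
```

Emit:
{"op": "carry_out", "data": {
  "increments": [
    [[0, 0, -3], [0, 0, 0], 0],
    [[0, 0, -3], [0, 0, 0], 0],
    [[0, 0, -3], [0, 0, 0], 0]
  ]
}}

```text
clock: 27.0
eef_pos: [0.4745, -0.2874, 0.0964]
ee_rot: [-2.084, -2.35, 0.001]
ft_force: [0.0, -2.3, 2.0]
finger_gap: 0.0001
finger_force: 1.2
```

Emit:
{"op": "carry_out", "data": {
  "increments": [
    [[0, 0, -20], [0, 0, 0], 0],
    [[0, 0, -60], [0, 0, 0], 0],
    [[0, 0, -100], [0, 0, 0], 0],
    [[0, 0, -130], [0, 0, 0], 0],
    [[0, 0, -130], [0, 0, 0], 0],
    [[0, 0, -130], [0, 0, 0], 0],
    [[0, 0, -130], [0, 0, 0], 0]
  ]
}}

```text
clock: 27.7
eef_pos: [0.4738, -0.2865, 0.2241]
ee_rot: [-2.081, -2.347, 0.0]
ft_force: [0.1, 1.2, -0.9]
finger_gap: -0.0
finger_force: 0.0
```

```bash
python3 -c "
from h import *
s=readout.observe(); print(s['clock'],s['eef_pos'],s['ft_force']); print(ticket.finish_job())"
```

```text
27.7 [ 0.47376682 -0.2864658   0.22406698] [ 0.0887323   1.21464785 -0.90212272]
the job is handed in; nothing more can be done
None
```

The job is handed in at 27.7 s: the tumbler lies in the press saddles within about a pixel of the target, the lid and then the lever were pushed down to their hard stops, and the start button was pressed fully in last; the hand-in call returned no verdict.

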